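# Set the batch code on the bench stamp and strike it

## Robot

A 6-joint arm with a two-finger parallel gripper is mounted at the origin on the work surface. World frame = base frame: x ahead of the robot, y to its left, z up, the work surface at z = 0. Lengths are in m, angles in rad, forces in N, time in s.
With the tool pointing down it reaches from about 0.325 to 0.9 m from the base axis. Payload 6.1 kg.
Tool frame: the origin (TCP) lies between the finger pads; the fingertips stand robot.finger_overhang ahead of it and the grasp point (between the pads) lies 2 mm behind it (robot.finger_overhang is the distance from the TCP to the fingertips, in m); z points along the fingers, y is the line along which they close (so a half turn about z gives the same grasp; the last joint's range is limited). The gripper opens to 87 mm and grips with 3 to 60 N. Pads are 19 mm wide; open, the fingers measure 117 mm over their backs; the gripper's body (75 mm by 190 mm) begins 51 mm behind the grasp point.
Start: joints at [-1.426, 0.22, 1.526, -0, 1.395, -0.126], TCP at [0.167, -0.602, 0.24] pointing down, gripper open.
Joint ranges: [-2.98, 2.98], [-0.91, 2.08], [0.09, 2.57], [-1.24, 4.39], [0.2, 2.65], [-2.68, 2.68]. Speed limits (rad/s): [2.57, 2.57, 3.01, 3.14, 3.14, 3.14].

## Interface

Orientations are given as [roll, pitch, yaw] about the fixed x, y, z axes, in that order (R = Rz(yaw) Ry(pitch) Rx(roll)).
In Python, from rig import readout, grab_frame, order, outline_of, landmark_of, robot gives the robot as it stands. The module is installed in compiled form; this text tells all that it offers.
- The arm moves only by the tool play_rows, never from a script. Its argument "motion" is a list of rows, each a list of 7 numbers: the shift along the tool's x, y, z in mm, then the turn, a rotation vector about the tool's x, y, z in rad, then the opening, from 0 (shut) to 1 (fully open). A call has 1 to 8 rows; each row is the pose to reach, as a shift and turn from the pose commanded when the call began, along the tool's axes at that moment; what a row does not reach only later rows make up. A row lasts 1/12 s, in which the tool goes at most 41.7 mm and 7.16 degrees, less where a joint would pass 70% of its speed; a pose out of reach is approached as far as the arm can. A call with a gripper value outside its range is refused whole. The fingers move at their own pace and stop on an object; "force" is the grip in N (left out, the last holds). Time passes only in rows, so rows that repeat a pose let the fingers close. It gives the time, the measured TCP pose, the force, the opening and the grip force at its end, in the units of the state.
- readout.read_state(): the state, without advancing time (a new reading comes with each control period).
- grab_frame(name): name is "side" or "top" or "wrist"; returns a dict with "frame" (420x560x3 uint8, red, green, blue), "mtx" (3x3 intrinsics, pixels), "R" (3x3) and "t" (3): a world point X has camera coordinates R X + t; the wrist camera has in their place "T_tool_cam" (4x4, takes a point from camera to tool coordinates, whose origin is the TCP and whose axes are the flange's). Camera axes: x right, y down, z forward; pixel columns grow to the right and rows downward; lengths in m; the calibration is good to about 2 mm. A picture is of the moment at which its call begins: read the wrist's pose just before it. There is no depth.
- order.hand_in(): hands the job in; it is judged then, once.
Trained networks look in a picture, given as the dict that the camera call returned (one of the last four; its "shot" number tells which), for a name from the list of things; names that differ only in an ending like _2 or _b are one class to them, and where a whole thing is asked for, a point or a joint stands for the part that bears it (a point fixed in the world has none). Each returns a list of dicts, best first, with "score" (0 to 1); they miss things now and then, are a little off and sometimes report something else, mostly with a low value. They report only what shows in the picture. A call takes as long as a camera call. They do not tell look-alikes from the thing itself.
- outline_of(target, picture): "mask" (420x560 bool, what is visible of it).
- landmark_of(target, picture): "location" ([x, y, z] in m, in world coordinates, good to about 4 mm: a listed point, or the origin of a listed thing).
The state is a dict: "time": time; "qpos": joint angles; "qvel": joint speeds; "tau": joint torques, N m; "tcp_pos": TCP position; "ee_rot": TCP orientation; "contact_force": force on the tool from outside, world axes, zero at the start; "wrist_torque": the same for the moment, N m; "gripper_width": opening from 0.0 (shut) to 1.0 (fully open); "grasp_force": force on a finger pad.
Only numpy, scipy, OpenCV 4.12 (cv2) and the standard library are available. Lean on these libraries where they do the work, as an engineer would, in place of code of your own. Each camera call takes 0.05 s, during which the arm holds its last target. There are 200 camera calls.

## Task

Stamp the wooden slat that is clipped in the bench code stamp with batch code 7-5-4: turn the three dials, from left to right as seen from the robot, until their pointers stand squarely on marks 7, 5 and 4. Only then pick up the mallet by its handle and strike the sprung cap with a brisk blow that drives it right down to its stop. Let the cap spring back, leave the dials on the code, and stand the mallet on its face on the bench again, without disturbing the tea cakes, the bamboo bundle or the pile of slats.

Things in the scene. Friction and masses are not known exactly. Their poses are not given: they have to be found in the camera images.
- stamp: fixed cast-metal bench code stamp, 300 mm wide (y), x = -105 to +125 mm. Origin on the bench, z up, front -x faces the robot, +y on the robot's left. In front a housing, x -100 to -5, y +-135 mm, 70 mm high, bears 3 dials at x -52.5, y 86, 0, -86 mm. Behind, at x 43.5, y 0: sprung ram with steel cap in a C-frame 98 mm high, over a clipped slat. The cap is the highest part.
- dial_1 (a joint): left dial (robot's view), rad; vertical axis. Fixed plate with 10 white marks 0.6283 rad apart: the long broad mark at the front (stamp -x) is 0, numbers rise clockwise from above. Reads 0 with its pointer on mark 0, grows clockwise: mark n = 0.6283 n, mark 7 = 4.398. Squarely on: within 0.13. Stops at 0 and 5.65: no way round from 9 to 0. Friction 0.04 N m, no clicks, stays as left.
- dial_2 (a joint): middle dial, same marks, sense, stops and friction as dial_1; mark 5 = 3.142 rad
- dial_3 (a joint): right dial, same marks, sense, stops and friction as dial_1; mark 4 = 2.513 rad
- dial_1_grip (a point): on the left dial's axis at the height to grip, 102 mm above the bench. Black bar knob on a round skirt (56 mm dia., top 78 mm above bench): bar 14 mm thick, 78 to 114 mm above bench, lying along the pointer direction; it reaches 22 mm from the axis at its blunt end, 34 mm at its narrow nose, the pointer, which has a white line on top. Grip across the 14 mm.
- dial_2_grip (a point): the same point on the middle dial, an identical knob
- dial_3_grip (a point): the same point on the right dial, an identical knob
- striker (a joint): sprung ram with striking cap, m: 0 = up at rest, 0.012 = down at its stop. About 3 N on the cap starts it moving, about 8 N holds it fully down; it springs back up when released.
- striker_top (a point): centre of the top face of the striking cap (steel disc, 36 mm dia., 16 mm thick), 135 mm above the bench when up
- mallet: wooden mallet, 0.28 to 0.48 kg, standing on a face of its round head (64 mm dia., 80 mm tall), left or right of the stamp. Origin: centre of the lower face (the striking face), z up along the head. Handle level, along the mallet's -x, its middle 40 mm up, 22 mm wide, 28 mm tall, ending 162 mm from the head's axis in a 26 x 31 mm butt.
- mallet_grip (a point): middle of the handle's section, 75 mm from the head's axis, 40 mm above the lower face: a good place to hold it. The mallet's centre of mass lies about 20 mm from the head's axis, on the handle's side.
- mallet_head (a point): centre of the mallet's head, 40 mm above its lower face
- cakes: bystander: stack of three paper-wrapped tea cakes, 110 mm dia., 72 mm tall, origin under its centre; it stands on the other side of the stamp from the mallet
- bundle: bystander: bamboo-sheathed bundle of tea cakes, 120 mm dia., 104 mm tall, origin under its centre
- slats: bystander: pile of wooden slats, 52 x 200 x 24 mm, origin under its centre
Mind the look-alikes: they are no part of the job. What is meant by the mallet is not blue, and is the smaller of those in its own colour.

How it is judged:
By the outcome, as a careful person would: the job done as asked, in the order asked, and still so for the second after the job is handed in, with the robot touching nothing.
It also fails if it takes over 72 s, if anything falls off the work surface, if the arm or the gripper's body presses on something with over 40 N, if the wrist force passes 120 N, or if a joint passes its speed limit or range.

## Working session

There is one attempt and no reset: what is moved stays moved. The work goes in short steps, Python scripts to look and compute and a tool call to move; the robot and the scene stay as the last step left them, time stands still between calls to the robot, and variables do not carry over. Pictures are saved under pics/ and viewed, at most 10 in all, crops included, and the job is handed in when it is done.

Besides the shell and the picture viewer there is one more tool, called as name(argument=value, ...) on one line, values as JSON. play_rows: Moves the arm, as the interface text tells. Its arguments: {"type":"object","properties":{"motion":{"type":"array"},"force":{"type":"number"}},"required":["motion"]}

```bash
mkdir -p pics; python3 - <<'E'
from rig import readout, grab_frame, outline_of, landmark_of, robot
import cv2,numpy as np
s=readout.read_state();print(s['tcp_pos'],s['ee_rot'],s['time'],robot.finger_overhang)
ims=[]
for n in('side','top'):
    p=grab_frame(n);ims.append(p['frame'])
    print(n,np.round(p['t'],3),np.round(p['R'],2).tolist())
    for t in('stamp','dial_1_grip','striker_top','mallet','mallet_grip','mallet_head','cakes','bundle','slats'):
        for d in landmark_of(t,p):
            X=p['mtx']@(p['R']@d['location']+p['t'])
            print(t,round(d['score'],2),np.round(d['location'],3),np.round(X[:2]/X[2]))
    cv2.imwrite(f'pics/{n}0.png',p['frame'][:,:,::-1])
E
```

```text
[ 0.16708582 -0.60163358  0.2384031 ] [-3.13961849e+00 -2.42843759e-04  2.70788483e-01] 0.0 0.017
side [0.426 0.177 1.185] [[-0.9, -0.43, 0.0], [-0.28, 0.58, -0.76], [0.33, -0.69, -0.64]]
stamp 0.6 [ 0.561 -0.017  0.002] [256. 210.]
dial_1_grip 0.62 [0.496 0.058 0.107] [263. 204.]
striker_top 0.46 [ 0.608 -0.01   0.138] [238. 171.]
mallet 0.91 [ 0.498  0.343 -0.004] [210. 306.]
mallet 0.73 [ 0.497  0.481 -0.   ] [176. 351.]
mallet 0.65 [0.191 0.292 0.002] [336. 335.]
mallet_grip 0.87 [0.207 0.372 0.041] [317. 351.]
mallet_grip 0.73 [0.42  0.553 0.049] [184. 380.]
mallet_grip 0.66 [0.421 0.332 0.038] [239. 303.]
mallet_head 0.87 [0.494 0.344 0.04 ] [209. 296.]
mallet_head 0.8 [0.193 0.292 0.038] [337. 325.]
mallet_head 0.64 [ 0.695 -0.424  0.002] [275. 136.]
mallet_head 0.63 [0.499 0.482 0.052] [172. 337.]
bundle 0.59 [ 0.694 -0.421 -0.   ] [275. 137.]
slats 0.85 [ 0.663  0.413 -0.001] [136. 303.]
top [0.019 0.458 1.191] [[-0.0, -1.0, 0.02], [-1.0, 0.0, -0.08], [0.08, -0.02, -1.0]]
stamp 0.98 [ 0.56  -0.016 -0.   ] [290. 180.]
striker_top 0.67 [ 0.604 -0.009  0.139] [290. 156.]
mallet 0.75 [ 0.496  0.343 -0.002] [174. 200.]
mallet 0.72 [0.196 0.298 0.001] [186. 299.]
mallet 0.65 [ 0.495  0.483 -0.002] [128. 201.]
mallet 0.56 [ 0.563 -0.016 -0.002] [290. 179.]
mallet_grip 0.92 [0.42  0.547 0.055] [ 98. 225.]
mallet_grip 0.85 [0.422 0.332 0.038] [173. 224.]
mallet_grip 0.69 [0.212 0.372 0.042] [158. 296.]
mallet_head 0.85 [0.491 0.341 0.042] [171. 201.]
mallet_head 0.71 [0.496 0.485 0.053] [120. 198.]
mallet_head 0.64 [0.19  0.3   0.041] [183. 304.]
mallet_head 0.27 [ 0.662  0.41  -0.001] [153. 148.]
cakes 0.74 [ 0.484 -0.312  0.002] [386. 204.]
bundle 0.66 [ 0.699 -0.422  0.   ] [419. 136.]
slats 0.68 [0.661 0.412 0.003] [152. 147.]
```

View pics/top0.png

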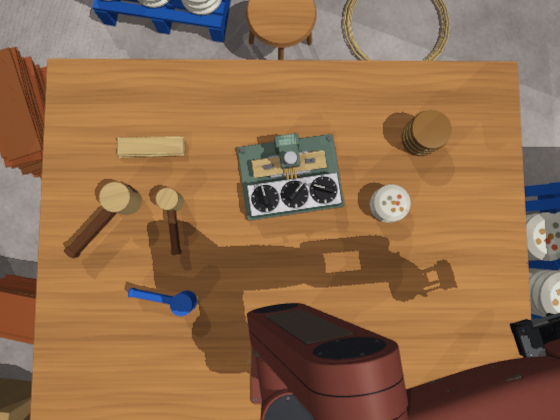

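View pics/side0.png

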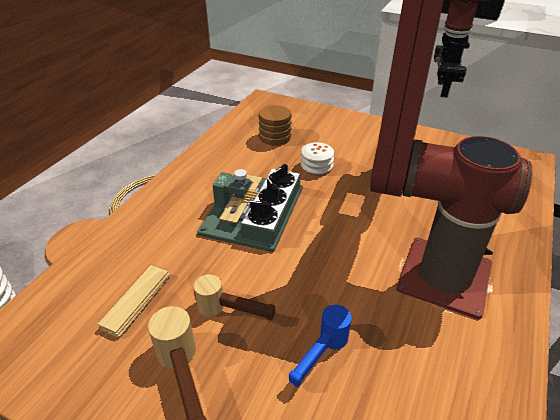

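The top image shows the stamp at about (290,178) and its three dials at (265,197), (295,192) and (323,189). There are three mallet candidates:
- Large wood, (116,198): the bigger of the two wooden ones.
- Small wood, (168,200): not blue and the smaller in its colour, so this is my choice.
- Blue, (183,302): ruled out by colour.

The cakes are at (390,203), the bundle at (428,130) and the slats at (151,147).

play_rows(motion=[[427,-483,-100,0,0,0,1],[427,-483,-100,0,0,0,1],[427,-483,-100,0,0,0,1],[427,-483,-100,0,0,0,1],[427,-483,-100,0,0,0,1],[427,-483,-100,0,0,0,1],[427,-483,-100,0,0,0,1],[427,-483,-100,0,0,0,1]])

```text
time: 1.67
tcp_pos: [0.3118, -0.3043, 0.2911]
ee_rot: [3.141, -0.0, 0.27]
contact_force: [1.1, -0.5, 0.1]
gripper_width: 0.997
grasp_force: 0.0
```

```bash
cat > h.py <<'E'
import numpy as np,cv2
from rig import readout, grab_frame, outline_of, landmark_of, order
from scipy.spatial.transform import Rotation as Ro
def pose():
    s=readout.read_state();T=np.eye(4);T[:3,:3]=Ro.from_euler('xyz',s['ee_rot']).as_matrix();T[:3,3]=s['tcp_pos'];return s,T
def go(p,rpy=None):
    "tool-frame shift mm & rotvec to reach a TCP pose"
    s,T=pose();R=T[:3,:3];d=R.T@(np.array(p)-T[:3,3])*1000
    w=np.zeros(3) if rpy is None else Ro.from_matrix(R.T@Ro.from_euler('xyz',rpy).as_matrix()).as_rotvec()
    return np.round(d,1),np.round(w,3)
def wrist(f=None):
    s,T=pose();p=grab_frame('wrist');C=np.linalg.inv(T@p['T_tool_cam']);p['Rw']=C[:3,:3];p['tw']=C[:3,3]
    if f:cv2.imwrite('pics/'+f,p['frame'][:,:,::-1])
    return p
def proj(p,X):
    R,t=(p['Rw'],p['tw']) if 'Rw' in p else (p['R'],p['t'])
    u=p['mtx']@(R@np.array(X)+t);return u[:2]/u[2]
E
python3 - <<'E'
from h import *
s,T=pose();print(s['time'],s['tcp_pos'],s['ee_rot'],s['qpos'],go([.45,-.02,.34]))
p=grab_frame('wrist');print(p['T_tool_cam'],p['mtx'])
E
```

```text
1.6667 [ 0.3117564  -0.30426128  0.29111632] [ 3.14090345e+00 -4.38278791e-04  2.70203370e-01] [-9.54792617e-01 -2.82276593e-01  1.92132791e+00  1.79154776e-04
  1.50174437e+00  3.45788200e-01] (array([ 209.1, -237. ,  -49. ]), array([0., 0., 0.]))
[[-4.15429882e-04 -9.70289642e-01 -2.41945942e-01  6.62025404e-02]
 [ 9.99999877e-01 -4.68348097e-04  1.61207398e-04  3.84266471e-04]
 [-2.69732790e-04 -2.41945846e-01  9.70289717e-01 -1.45263217e-01]
 [ 0.00000000e+00  0.00000000e+00  0.00000000e+00  1.00000000e+00]] [[363.6649842    0.         280.6517182 ]
 [  0.         363.6649842  210.15707384]
 [  0.           0.           1.        ]]
```

play_rows(motion=[[209,-237,-50,0,0,0.15,1],[209,-237,-50,0,0,0.15,1],[209,-237,-50,0,0,0.15,1],[209,-237,-50,0,0,0.15,1],[209,-237,-50,0,0,0.15,1],[209,-237,-50,0,0,0.15,1],[209,-237,-50,0,0,0.15,1],[209,-237,-50,0,0,0.15,0.5]])

```text
time: 2.38
tcp_pos: [0.4502, -0.0193, 0.3415]
ee_rot: [3.142, -0.002, 0.122]
contact_force: [0.3, -0.8, 0.1]
gripper_width: 0.969
grasp_force: 0.0
```

```bash
python3 - <<'E'
from h import *
p=wrist('w1.png');print(pose()[0]['time'])
for t in('stamp','dial_1_grip','striker_top'):
    for d in landmark_of(t,p): print(t,round(d['score'],2),np.round(d['location'],3),np.round(proj(p,d['location'])))
np.savez('w1.npz',f=p['frame'],mtx=p['mtx'],Rw=p['Rw'],tw=p['tw'])
E
```

```text
2.4333
stamp 0.77 [ 0.555 -0.019  0.002] [290.  89.]
stamp 0.18 [ 0.51  -0.024  0.103] [292. 127.]
dial_1_grip 0.89 [0.499 0.064 0.1  ] [206. 128.]
striker_top 0.94 [ 0.605 -0.009  0.133] [290.  16.]
```

View pics/w1.png

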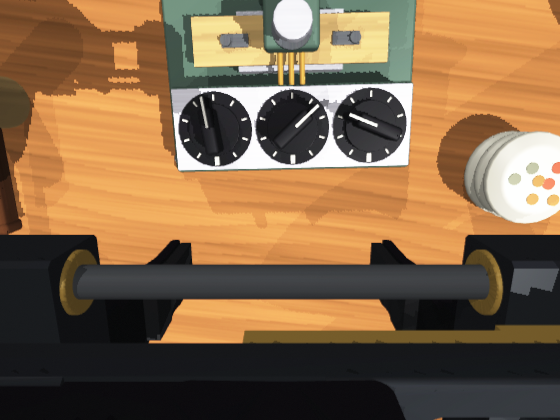

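The wrist view shows dials centred at about (215,129), (293,127) and (369,125), and the cap at (293,17). The pointer noses look to be up and slightly left, up-right, and left. I'll move closer for a second view and zoom in.

play_rows(motion=[[-10,0,100,0,0,0,0.5],[-10,0,100,0,0,0,0.5],[-10,0,100,0,0,0,0.5],[-10,0,100,0,0,0,0.5]])

```text
time: 2.92
tcp_pos: [0.4355, -0.0238, 0.2351]
ee_rot: [-3.139, 0.009, 0.118]
contact_force: [-0.7, 1.0, -0.0]
gripper_width: 0.547
grasp_force: 0.0
```

```bash
python3 - <<'E'
from h import *
p=wrist();print(pose()[0]['time'],pose()[0]['tcp_pos'],pose()[0]['ee_rot'])
L=[]
for t in('stamp','dial_1_grip','dial_2_grip','striker_top'):
    for d in landmark_of(t,p): print(t,round(d['score'],2),np.round(d['location'],3),np.round(proj(p,d['location'])))
np.savez('w2.npz',f=p['frame'],mtx=p['mtx'],Rw=p['Rw'],tw=p['tw'])
y0=40;im=p['frame'][y0:240,120:480]
cv2.imwrite('pics/w2.png',cv2.resize(im,None,fx=2.2,fy=2.2,interpolation=cv2.INTER_CUBIC)[:,:,::-1])
E
```

```text
2.9667 [ 0.43742077 -0.02405551  0.23840147] [-3.14020297  0.0049161   0.11844103]
stamp 0.94 [ 0.554 -0.018  0.002] [290.  61.]
dial_1_grip 0.81 [0.502 0.065 0.099] [172. 104.]
dial_1_grip 0.21 [ 0.556 -0.018  0.   ] [290.  59.]
dial_2_grip 0.72 [ 0.554 -0.018  0.001] [289.  62.]
dial_2_grip 0.7 [ 0.513 -0.023  0.102] [292. 103.]
```

View pics/w2.png

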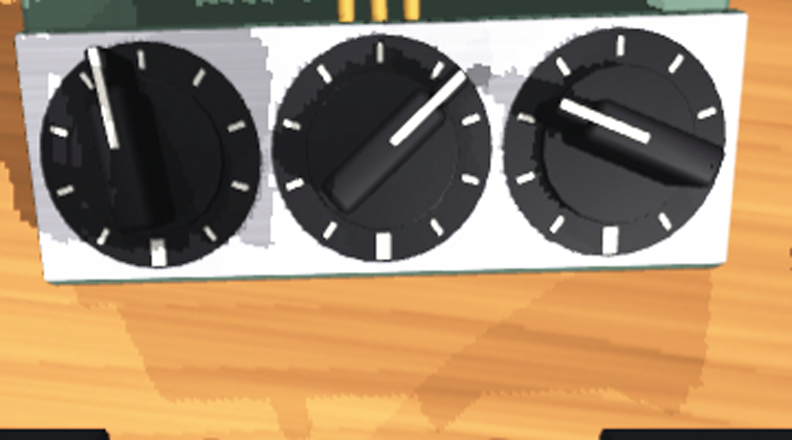

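The zoom shows the broad 0 marks at the front at (158,252), (384,246) and (610,240), and the white pointer lines. Dial 1 points between marks 4 and 5, dial 2 just past 6, and dial 3 at about 3.

```bash
cat >> h.py <<'E'
def back(p,uv,z):
    R,t=p['Rw'],p['tw'];c=-R.T@t;d=R.T@np.linalg.inv(p['mtx'])@np.array([uv[0],uv[1],1.]);return c+d*(z-c[2])/d[2]
E
python3 - <<'E'
from h import *
p=dict(np.load('w2.npz'));f=lambda a:(a[0]/2.2+120,a[1]/2.2+40)
M0=[(158,252),(384,246),(610,240)];M5=[(141,60),(380,52),(620,45)]
A=[(114,148),(393,143),(648,137)];B=[(94,49),(462,72),(562,103)]
C=[]
for i in range(3):
    a,b=back(p,f(M0[i]),.071),back(p,f(M5[i]),.071);C.append((a+b)/2)
    x,y=back(p,f(A[i]),.114),back(p,f(B[i]),.114);d=y-x
    print(i+1,'centre',C[-1].round(4),'markaxis',np.arctan2(*(b-a)[1::-1]).round(3),'Rad',np.linalg.norm(b-a)/2,'A',x.round(4),'B',y.round(4),'len',np.linalg.norm(d).round(4),'dirA->B',np.arctan2(d[1],d[0]).round(3),'c->B',np.arctan2(*(y-C[-1])[1::-1]).round(3))
d=C[0]-C[2];print('yaw',np.arctan2(-d[0],d[1]),np.linalg.norm(d[:2]),(C[0]+C[2])/2)
# triangulate dial1/2 network heights between views
q=dict(np.load('w1.npz'))
def tri(u,v):
    P=[k['mtx']@np.c_[k['Rw'],k['tw']] for k in(q,p)]
    X=cv2.triangulatePoints(P[0],P[1],np.array(u,float),np.array(v,float));return (X[:3]/X[3]).ravel()
for n,u,v in(('B1',(201,93),f(B[0])),('B2',(318,103),f(B[1])),('B3',(348,117),f(B[2])),('M2',(293,159),f(M0[1]))):print(n,tri(u,v).round(4))
E
```

```text
1 centre [0.4966 0.06   0.071 ] markaxis 0.146 Rad 0.034550234697957934 A [0.4994 0.0609 0.114 ] B [0.5283 0.0684 0.114 ] len 0.0299 dirA->B 0.252 c->B 0.256
2 centre [ 0.5092 -0.0257  0.071 ] markaxis 0.148 Rad 0.03474001995688604 A [ 0.5114 -0.0275  0.114 ] B [ 0.5351 -0.0462  0.114 ] len 0.0301 dirA->B -0.667 c->B -0.67
3 centre [ 0.5217 -0.1111  0.071 ] markaxis 0.147 Rad 0.034755146627464574 A [ 0.5228 -0.1079  0.114 ] B [ 0.5297 -0.0788  0.114 ] len 0.0299 dirA->B 1.337 c->B 1.327
yaw 0.14570201688430476 0.1729605471537597 [ 0.50911766 -0.0255319   0.071     ]
B1 [0.5315 0.0737 0.0948]
B2 [ 0.5376 -0.0482  0.094 ]
B3 [ 0.5262 -0.0717  0.1459]
M2 [ 0.4748 -0.0308  0.0707]
```

```bash
python3 - <<'E'
from h import *
print(go([.509,-.0257,.17],[np.pi,0,-.667]))
E
```

```text
(array([67.2,  9.8, 73.3]), array([-0.   , -0.004,  0.787]))
```

play_rows(motion=[[67,10,73,0,0,0.787,0.5],[67,10,73,0,0,0.787,0.5],[67,10,73,0,0,0.787,0.5],[67,10,73,0,0,0.787,0.5],[67,10,73,0,0,0.787,0.5],[67,10,73,0,0,0.787,0.5],[67,10,73,0,0,0.787,0.5],[67,10,73,0,0,0.787,0.5]])

```text
time: 3.83
tcp_pos: [0.5086, -0.0253, 0.1694]
ee_rot: [-3.14, -0.003, -0.668]
contact_force: [0.6, 1.1, -0.7]
gripper_width: 0.497
grasp_force: 0.0
```

```bash
python3 - <<'E'
from h import *
print(go([.509,-.0257,.10],[np.pi,0,-.667]))
p=wrist('w3.png')
for t in('dial_2_grip',):
    for d in landmark_of(t,p): print(t,round(d['score'],2),np.round(d['location'],3),np.round(proj(p,d['location'])))
print(proj(p,[.5092,-.0257,.114]))
E
```

```text
(array([ 0.3,  0.2, 69.4]), array([-0.001, -0.003, -0.001]))
dial_2_grip 0.79 [ 0.513 -0.024  0.103] [275. 227.]
[280.99797747 236.5718623 ]
```

View pics/w3.png

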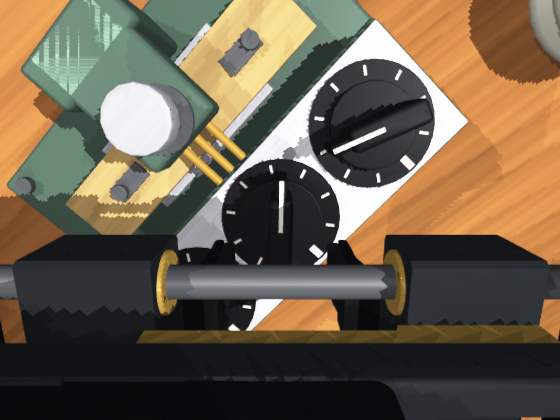

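The wrist view shows dial 2's pointer vertical in the image at column 281, centred between the fingers, so I'll descend.

play_rows(motion=[[0,0,35,0,0,0,0.5],[0,0,69,0,0,0,0.5],[0,0,69,0,0,0,0.5],[0,0,69,0,0,0,0],[0,0,69,0,0,0,0],[0,0,69,0,0,0,0],[0,0,69,0,0,0,0],[0,0,69,0,0,0,0]], force=25)

```text
time: 4.6
tcp_pos: [0.5074, -0.0249, 0.0992]
ee_rot: [-3.141, -0.001, -0.666]
contact_force: [-0.1, 0.3, -0.1]
gripper_width: 0.204
grasp_force: 0.0
```

play_rows(motion=[[0,0,0,0,0,-0.12,0],[0,0,0,0,0,-0.24,0],[0,0,0,0,0,-0.36,0],[0,0,0,0,0,-0.48,0],[0,0,0,0,0,-0.6,0],[0,0,0,0,0,-0.72,0],[0,0,0,0,0,-0.814,0],[0,0,0,0,0,-0.814,0]])

```text
time: 5.27
tcp_pos: [0.5075, -0.025, 0.0992]
ee_rot: [3.141, -0.001, 0.151]
contact_force: [-0.3, -0.2, 2.1]
gripper_width: 0.158
grasp_force: 25.0
```

play_rows(motion=[[0,0,0,0,0,0,0.5],[0,0,0,0,0,0,0.5],[0,0,0,0,0,0,0.5],[0,0,-40,0,0,0,0.5],[0,0,-75,0,0,0,0.5],[0,30,-75,0,0,-0.12,0.5],[0,60,-75,0,0,-0.24,0.5],[0,86,-75,0,0,-0.36,0.5]])

```text
time: 5.93
tcp_pos: [0.5205, -0.1111, 0.1749]
ee_rot: [3.14, -0.001, 0.513]
contact_force: [-0.3, 0.9, -0.5]
gripper_width: 0.493
grasp_force: 0.0
```

play_rows(motion=[[0,0,0,0,0,-0.12,0.5],[0,0,0,0,0,-0.24,0.5],[0,0,0,0,0,-0.36,0.5],[0,0,0,0,0,-0.48,0.5],[0,0,0,0,0,-0.6,0.5],[0,0,0,0,0,-0.72,0.5],[0,0,0,0,0,-0.827,0.5],[0,0,0,0,0,-0.827,0.5]])

```text
time: 6.6
tcp_pos: [0.5197, -0.1098, 0.1735]
ee_rot: [-3.141, -0.0, 1.337]
contact_force: [-0.6, 0.8, 0.6]
gripper_width: 0.493
grasp_force: 0.0
```

```bash
python3 - <<'E'
from h import *
print(pose()[0]['tcp_pos'],pose()[0]['ee_rot'],go([.5217,-.1111,.10],[np.pi,0,1.337]))
p=wrist('w4.png')
print(proj(p,[.5217,-.1111,.114]))
E
```

```text
[ 0.51965171 -0.10982916  0.17345004] [-3.14110195e+00 -8.32764947e-05  1.33731715e+00] (array([-0.8,  2.3, 73.4]), array([-0., -0.,  0.]))
[283.52305419 235.26304235]
```

View pics/w4.png

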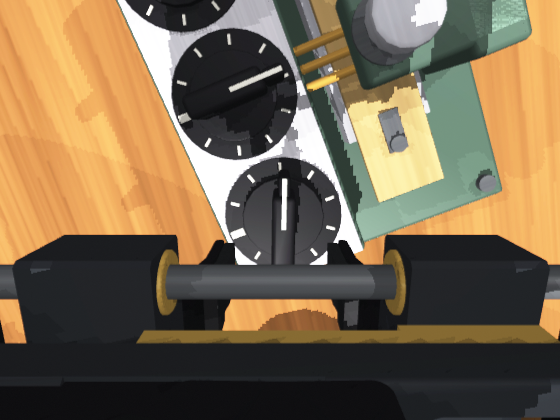

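Dial 2's pointer now lies along its 0–5 axis, on mark 5. Dial 3's pointer is upright at column 284, 2 mm off centre, which I'll correct.

play_rows(motion=[[-1,2,35,0,0,0,0.5],[-1,2,73,0,0,0,0.5],[-1,2,73,0,0,0,0.1],[-1,2,73,0,0,0,0],[-1,2,73,0,0,0,0],[-1,2,73,0,0,0,0],[-1,2,73,0,0,0,0],[-1,2,73,0,0,0,0]])

```text
time: 7.32
tcp_pos: [0.5209, -0.1112, 0.1014]
ee_rot: [-3.14, 0.0, 1.334]
contact_force: [-2.7, 0.3, 0.3]
gripper_width: 0.155
grasp_force: 25.0
```

play_rows(motion=[[0,0,0,0,0,0,0],[0,0,0,0,0,0.12,0],[0,0,0,0,0,0.24,0],[0,0,0,0,0,0.36,0],[0,0,0,0,0,0.48,0],[0,0,0,0,0,0.562,0],[0,0,0,0,0,0.562,0],[0,0,0,0,0,0.562,0]])

```text
time: 7.98
tcp_pos: [0.5203, -0.1109, 0.1013]
ee_rot: [-3.139, 0.002, 0.772]
contact_force: [-7.0, 1.4, 9.6]
gripper_width: 0.154
grasp_force: 25.0
```

```bash
python3 - <<'E'
from h import *
print(pose()[0]['tcp_pos'],pose()[0]['ee_rot'],pose()[0]['time'],go([.4966,.0600,.175]))
E
```

```text
[ 0.52029805 -0.11091589  0.10129579] [-3.13899572e+00  1.50056192e-03  7.72144777e-01] 7.9833 (array([ 102.2, -139.2,  -73.5]), array([0., 0., 0.]))
```

play_rows(motion=[[0,0,0,0,0,0,0.5],[0,0,0,0,0,0,0.5],[0,0,0,0,0,0,0.5],[0,0,-40,0,0,0,0.5],[0,0,-75,0,0,0,0.5],[20,-28,-75,0,0,-0.12,0.5],[40,-56,-75,0,0,-0.24,0.5],[60,-84,-75,0,0,-0.36,0.5]])

```text
time: 8.65
tcp_pos: [0.5065, -0.0088, 0.1768]
ee_rot: [3.139, -0.001, 1.137]
contact_force: [0.0, 1.1, -0.6]
gripper_width: 0.494
grasp_force: 0.0
```

```bash
python3 - <<'E'
from h import *
print(pose()[0]['tcp_pos'],pose()[0]['ee_rot'],go([.4966,.0600,.175]))
E
```

```text
[ 0.50646378 -0.0088195   0.17684852] [ 3.13892851e+00 -9.65792844e-04  1.13652266e+00] (array([ 58.3, -37.9,   1.8]), array([0., 0., 0.]))
```

play_rows(motion=[[30,-19,0,0,0,-0.12,0.5],[58,-38,0,0,0,-0.24,0.5],[58,-38,0,0,0,-0.36,0.5],[58,-38,0,0,0,-0.48,0.5],[58,-38,0,0,0,-0.6,0.5],[58,-38,0,0,0,-0.72,0.5],[58,-38,0,0,0,-0.84,0.5],[58,-38,0,0,0,-0.96,0.5]])

```text
time: 9.32
tcp_pos: [0.4963, 0.0594, 0.1757]
ee_rot: [3.141, 0.0, 2.099]
contact_force: [-0.3, 0.5, 0.3]
gripper_width: 0.499
grasp_force: 0.0
```

play_rows(motion=[[0,0,0,0,0,-0.12,0.5],[0,0,0,0,0,-0.24,0.5],[0,0,0,0,0,-0.36,0.5],[0,0,0,0,0,-0.48,0.5],[0,0,0,0,0,-0.6,0.5],[0,0,0,0,0,-0.72,0.5],[0,0,0,0,0,-0.84,0.5],[0,0,0,0,0,-0.96,0.5]])

```text
time: 9.98
tcp_pos: [0.4963, 0.0593, 0.1757]
ee_rot: [3.141, 0.001, 3.059]
contact_force: [-1.0, 0.6, 1.0]
gripper_width: 0.496
grasp_force: 0.0
```

play_rows(motion=[[0,0,0,0,0,-0.12,0.5],[0,0,0,0,0,-0.24,0.5],[0,0,0,0,0,-0.337,0.5],[0,0,0,0,0,-0.337,0.5],[0,0,0,0,0,-0.337,0.5]])

```text
time: 10.4
tcp_pos: [0.4962, 0.0593, 0.1757]
ee_rot: [-3.142, 0.0, -2.897]
contact_force: [0.8, 0.2, 0.1]
gripper_width: 0.501
grasp_force: 0.0
```

```bash
python3 - <<'E'
from h import *
print(pose()[0]['tcp_pos'],pose()[0]['ee_rot'],go([.4966,.0600,.10],[np.pi,0,3.394]),pose()[0]['qpos'])
E
```

```text
[0.49623137 0.05930021 0.17572049] [-3.14151482e+00  4.52385519e-04 -2.89654791e+00] (array([-0.5,  0.6, 75.7]), array([-0.   ,  0.   , -0.007])) [-3.90278023e-02 -2.52508349e-02  1.91437577e+00  5.48372216e-05
  1.25201165e+00 -1.85488603e+00]
```

play_rows(motion=[[0,0,35,0,0,-0.007,0.5],[0,0.5,75,0,0,-0.007,0.5],[0,0.5,75,0,0,-0.007,0.1],[0,0.5,75,0,0,-0.007,0],[0,0.5,75,0,0,-0.007,0],[0,0.5,75,0,0,-0.007,0],[0,0.5,75,0,0,-0.007,0],[0,0.5,75,0,0,-0.007,0]])

```text
time: 11.07
tcp_pos: [0.4963, 0.0603, 0.1014]
ee_rot: [3.141, 0.001, -2.887]
contact_force: [0.2, -0.4, 0.7]
gripper_width: 0.159
grasp_force: 25.0
```

play_rows(motion=[[0,0,0,0,0,0,0],[0,0,0,0,0,0.12,0],[0,0,0,0,0,0.24,0],[0,0,0,0,0,0.36,0],[0,0,0,0,0,0.48,0],[0,0,0,0,0,0.6,0],[0,0,0,0,0,0.72,0],[0,0,0,0,0,0.84,0]])

```text
time: 11.73
tcp_pos: [0.4963, 0.0602, 0.1014]
ee_rot: [3.141, 0.0, 2.551]
contact_force: [-2.2, 3.3, 2.7]
gripper_width: 0.155
grasp_force: 25.0
```

play_rows(motion=[[0,0,0,0,0,0.12,0],[0,0,0,0,0,0.24,0],[0,0,0,0,0,0.36,0],[0,0,0,0,0,0.48,0],[0,0,0,0,0,0.521,0],[0,0,0,0,0,0.521,0],[0,0,0,0,0,0.521,0]])

```text
time: 12.32
tcp_pos: [0.4963, 0.0602, 0.1014]
ee_rot: [3.14, -0.0, 2.037]
contact_force: [-1.2, 2.7, 5.9]
gripper_width: 0.156
grasp_force: 25.0
```

play_rows(motion=[[0,0,0,0,0,0,0.5],[0,0,0,0,0,0,0.5],[0,0,0,0,0,0,0.5],[0,0,-40,0,0,0,0.5],[0,0,-80,0,0,0,0.8],[0,0,-120,0,0,0,0.8],[0,0,-120,0,0,0,0.8]])

```text
time: 12.9
tcp_pos: [0.5005, 0.0594, 0.2294]
ee_rot: [3.13, 0.007, 2.036]
contact_force: [1.0, 0.4, 1.3]
gripper_width: 0.606
grasp_force: 0.0
```

```bash
python3 - <<'E'
from h import *
s=pose()[0];print(s['tcp_pos'],s['ee_rot'],s['qpos'],go([.42,.0,.30],[np.pi,0,.15]))
p=grab_frame('top')
im=p['frame'][160:230,235:355]
for t in('mallet','mallet_grip','mallet_head'):
    for d in landmark_of(t,p): print(t,round(d['score'],2),np.round(d['location'],3))
E
```

```text
[0.50046519 0.05944242 0.22944497] [3.12977862 0.0069114  2.03627263] [-3.81464994e-02 -7.54854713e-02  1.85824359e+00 -3.60606578e-04
  1.34515196e+00 -5.03585356e-01] (array([-17.5, -97.7, -71.6]), array([ 0.015, -0.006,  1.886]))
mallet 0.97 [0.498 0.344 0.   ]
mallet 0.89 [0.197 0.298 0.001]
mallet 0.77 [ 0.495  0.481 -0.001]
mallet 0.39 [0.418 0.333 0.041]
mallet_grip 0.98 [0.211 0.372 0.041]
mallet_grip 0.78 [0.42  0.548 0.056]
mallet_grip 0.66 [0.421 0.333 0.036]
mallet_head 0.83 [0.497 0.484 0.055]
mallet_head 0.64 [0.193 0.299 0.04 ]
mallet_head 0.59 [0.494 0.339 0.043]
```

play_rows(motion=[[-17,-30,-20,0,0,0.12,0.8],[-17,-60,-30,0,0,0.24,0.8],[-17,-98,-30,0,0,0.36,0.8],[-17,-98,-30,0,0,0.48,0.8],[-17,-98,-30,0,0,0.6,0.8],[-17,-98,-30,0,0,0.72,0.8],[-17,-98,-30,0,0,0.84,0.8],[-17,-98,-30,0,0,0.96,0.8]])

```text
time: 13.77
tcp_pos: [0.4147, 0.0007, 0.2484]
ee_rot: [-3.138, 0.001, 1.07]
contact_force: [0.6, 0.1, 0.4]
gripper_width: 0.802
grasp_force: 0.0
```

play_rows(motion=[[0,0,0,0,0,0.12,0.8],[0,0,0,0,0,0.24,0.8],[0,0,0,0,0,0.36,0.8],[0,0,0,0,0,0.48,0.8],[0,0,0,0,0,0.6,0.8],[0,0,0,0,0,0.72,0.8],[0,0,0,0,0,0.84,0.8],[0,0,0,0,0,0.92,0.8]])

```text
time: 14.43
tcp_pos: [0.4147, 0.0008, 0.2482]
ee_rot: [-3.14, 0.004, 0.15]
contact_force: [0.8, -0.8, 0.3]
gripper_width: 0.803
grasp_force: 0.0
```

play_rows(motion=[[0,0,0,0,0,0,0.8],[0,0,0,0,0,0,0.8]])

```text
time: 14.6
tcp_pos: [0.4151, 0.0008, 0.2489]
ee_rot: [-3.141, 0.003, 0.158]
contact_force: [-0.3, -0.6, 1.2]
gripper_width: 0.802
grasp_force: 0.0
```

```bash
python3 - <<'E'
from h import *
p=wrist();s=pose()[0];print(s['tcp_pos'],s['ee_rot'])
np.savez('w5.npz',f=p['frame'],mtx=p['mtx'],Rw=p['Rw'],tw=p['tw'])
c=proj(p,[.509,-.0257,.071]).astype(int);print(c)
y0=max(c[1]-95,0);im=p['frame'][y0:y0+190,c[0]-170:c[0]+170];print(c[0]-170,y0)
cv2.imwrite('pics/w5.png',cv2.resize(im,None,fx=2.3,fy=2.3,interpolation=cv2.INTER_CUBIC)[:,:,::-1])
E
```

```text
[0.41524317 0.00074836 0.24926216] [-3.14074726e+00  2.51330735e-03  1.58609334e-01]
[328  91]
158 0
```

View pics/w5.png

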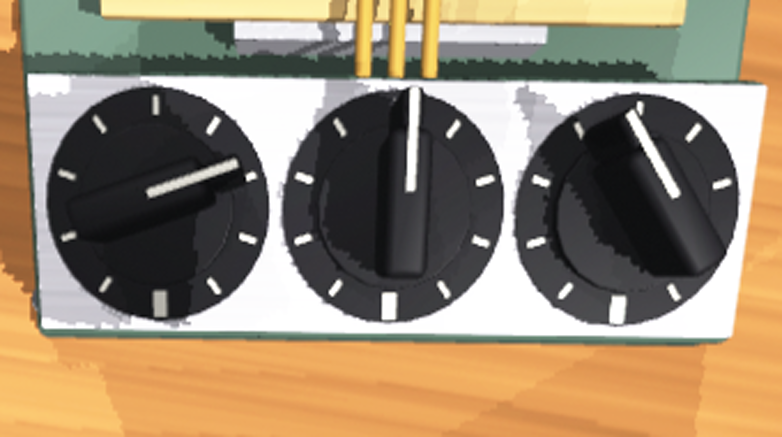

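```bash
python3 - <<'E'
from h import *
p=dict(np.load('w5.npz'));f=lambda a:(a[0]/2.3+158,a[1]/2.3)
M0=[(160,303),(389,306),(618,310)];M5=[(155,104),(391,103),(640,106)]
A=[(148,194),(411,190),(676,195)];B=[(238,161),(415,88),(629,112)]
for i in range(3):
    a,b=back(p,f(M0[i]),.071),back(p,f(M5[i]),.071);x,y=back(p,f(A[i]),.114),back(p,f(B[i]),.114)
    m=np.arctan2(*(b-a)[1::-1]);d=np.arctan2(*(y-x)[1::-1]);print(((a+b)/2).round(4),m.round(3),d.round(3),'reading',(np.pi-(d-m)).round(3))
E
```

```text
[0.4969 0.0599 0.071 ] 0.148 -1.082 reading 4.372
[ 0.5099 -0.0245  0.071 ] 0.179 0.154 reading 3.166
[ 0.5225 -0.1114  0.071 ] 0.146 0.777 reading 2.511
```

The dials read 4.37, 3.17 and 2.51, all squarely on 7-5-4. Next is the mallet.

play_rows(motion=[[-2,-338,0,0,0,0,0.8],[-2,-338,0,0,0,0,0.8],[-2,-338,0,0,0,0,0.8],[-2,-338,0,0,0,0,0.8],[-2,-338,0,0,0,0,0.8],[-2,-338,0,0,0,0,0.8],[-2,-338,0,0,0,0,0.8],[-2,-338,0,0,0,0,0.8]])

```text
time: 15.32
tcp_pos: [0.3612, 0.3316, 0.2501]
ee_rot: [3.141, 0.0, 0.159]
contact_force: [1.2, 0.2, 0.2]
gripper_width: 0.799
grasp_force: 0.0
```

play_rows(motion=[[0,0,0,0,0,0,0.8],[0,0,0,0,0,0,0.8],[0,0,0,0,0,0,0.8]])

```text
time: 15.57
tcp_pos: [0.3619, 0.3293, 0.2498]
ee_rot: [3.14, 0.001, 0.158]
contact_force: [0.2, 0.6, -0.4]
gripper_width: 0.803
grasp_force: 0.0
```

```bash
python3 - <<'E'
from h import *
p=wrist('w6.png');s=pose()[0];print(s['tcp_pos'],s['ee_rot'],s['time'])
np.savez('w6.npz',f=p['frame'],mtx=p['mtx'],Rw=p['Rw'],tw=p['tw'])
for t in('mallet','mallet_grip','mallet_head'):
    for d in landmark_of(t,p): print(t,round(d['score'],2),np.round(d['location'],3),np.round(proj(p,d['location'])))
print(go([.421,.332,.06],[np.pi,0,.13]))
E
```

```text
[0.36224602 0.32876925 0.25008688] [3.14058877e+00 9.19188278e-04 1.56394822e-01] 15.6167
mallet 0.8 [ 0.496  0.339 -0.   ] [291.  49.]
mallet 0.68 [ 0.497  0.482 -0.   ] [149.  25.]
mallet 0.6 [ 0.195  0.297 -0.002] [285. 319.]
mallet_grip 0.87 [0.209 0.372 0.042] [219. 320.]
mallet_grip 0.85 [0.416 0.334 0.043] [284. 132.]
mallet_head 0.91 [0.197 0.298 0.04 ] [284. 338.]
(array([ 58. ,   5.4, 190.6]), array([ 0.   , -0.   ,  0.024]))
```

View pics/w6.png

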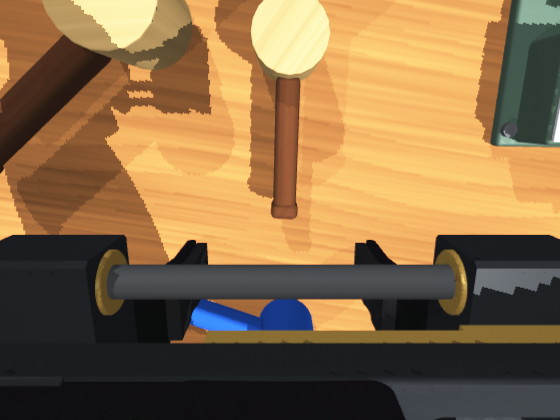

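The close view confirms the small wooden mallet, with the head's top face at (290,35), the handle from (289,80) to (284,212), and the big wooden and blue ones nearby. I'll measure the handle line and heights.

```bash
python3 - <<'E'
from h import *
p=dict(np.load('w6.npz'))
h=back(p,(290,35),.08);print('head',h.round(4),'rad',(back(p,(329,35),.08)-back(p,(251,35),.08))/2)
a=back(p,(288,90),.054);b=back(p,(285,195),.054);c=back(p,(284.5,217),.05);print(a.round(4),b.round(4),c.round(4),'w',np.linalg.norm(back(p,(275,130),.054)-back(p,(298,130),.054)))
print('yaw',np.arctan2(*(a-b)[1::-1]),np.arctan2(*(h-b)[1::-1]),'len',np.linalg.norm((h-c)[:2]))
# stereo height with top camera via networks
t=grab_frame('top')
def pix(n,P,near):
    best=[proj(P,d['location']) for d in landmark_of(n,P) if np.linalg.norm(d['location'][:2]-np.array(near))<.04];return best[0] if best else None
for n,near in(('mallet_grip',(.42,.333)),):
    u=pix(n,t,near);v=proj(p,[.416,.334,.043])
    X=cv2.triangulatePoints(t['mtx']@np.c_[t['R'],t['t']],p['mtx']@np.c_[p['Rw'],p['tw']],np.array(u),np.array(v));print(n,(X[:3]/X[3]).ravel().round(4))
E
```

```text
head [0.4928 0.342  0.08  ] rad [ 0.00489432 -0.0306905   0.        ]
[0.4534 0.3366 0.054 ] [0.3585 0.3239 0.054 ] [0.3359 0.3207 0.05  ] w 0.021071998096640662
yaw 0.13273799157136884 0.1338463989870873 len 0.15839035295670095
mallet_grip [0.4183 0.3332 0.0412]
```

play_rows(motion=[[30,3,20,0,0,0.023,0.6],[61,5.5,40,0,0,0.023,0.6],[61,5.5,80,0,0,0.023,0.6],[61,5.5,120,0,0,0.023,0.6],[61,5.5,150,0,0,0.023,0.6],[61,5.5,150,0,0,0.023,0.6],[61,5.5,150,0,0,0.023,0.6]])

```text
time: 16.45
tcp_pos: [0.4224, 0.3324, 0.0994]
ee_rot: [3.14, 0.004, 0.132]
contact_force: [0.0, 0.6, 0.4]
gripper_width: 0.605
grasp_force: 0.0
```

```bash
python3 - <<'E'
from h import *
s=pose()[0];print(s['tcp_pos'],s['ee_rot'],go([.4236,.3327,.039],[np.pi,0,.133]))
E
```

```text
[0.42243741 0.332384   0.09942627] [3.13997974 0.00386194 0.13183493] (array([ 1.4, -0.3, 60.4]), array([ 0.002,  0.004, -0.001]))
```

play_rows(motion=[[1,0,30,0,0,0,0.6],[1,0,60,0,0,0,0.6],[1,0,60,0,0,0,0.6],[1,0,60,0,0,0,0],[1,0,60,0,0,0,0],[1,0,60,0,0,0,0],[1,0,60,0,0,0,0],[1,0,60,0,0,0,0]], force=60)

```text
time: 17.12
tcp_pos: [0.4255, 0.3345, 0.0425]
ee_rot: [-3.14, -0.003, 0.133]
contact_force: [0.2, 0.3, -0.6]
gripper_width: 0.31
grasp_force: 0.0
```

play_rows(motion=[[0,0,0,0,0,0,0],[0,0,0,0,0,0,0],[0,0,-20,0,0,0,0],[0,0,-40,0,0,0,0],[0,0,-60,0,0,0,0],[0,0,-60,0,0,0,0]])

```text
time: 17.62
tcp_pos: [0.4265, 0.3351, 0.1043]
ee_rot: [-3.139, -0.006, 0.133]
contact_force: [1.7, 0.4, -2.3]
gripper_width: 0.246
grasp_force: 60.0
```

```bash
python3 - <<'E'
from h import *
s=pose()[0];print(s['tcp_pos'],s['ee_rot'],s['wrist_torque'],s['contact_force'])
p=wrist('w7.png')
for t in('mallet','mallet_head','mallet_grip'):
    for d in landmark_of(t,p): print(t,round(d['score'],2),np.round(d['location'],3),np.round(proj(p,d['location'])))
E
```

```text
[0.42649048 0.33511198 0.10432741] [-3.13924518 -0.00551181  0.13287263] [0.0563518  0.02549224 0.06019861] [ 1.73722547  0.43256248 -2.33342611]
mallet 0.94 [0.498 0.343 0.06 ] [284. 109.]
mallet 0.67 [ 0.498  0.483 -0.001] [71. 83.]
mallet_grip 0.95 [0.421 0.336 0.104] [277. 289.]
```

View pics/w7.png

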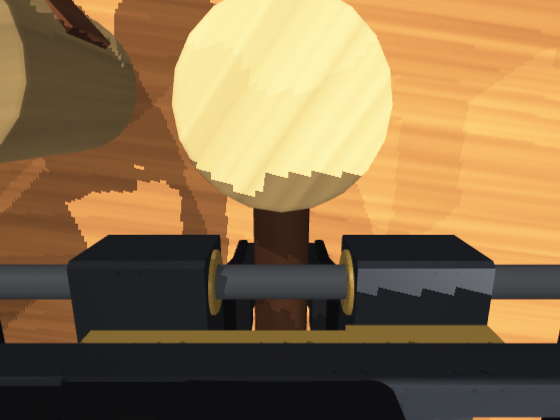

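The mallet is held level, head at (282,100), handle between the fingers at (280,260). I'll lift and carry it over the cap.

play_rows(motion=[[0,0,-25,0,0,0,0],[0,0,-60,0,0,0,0],[0,20,-95,0,0,0,0],[10,50,-125,0,0,0,0],[20,80,-140,0,0,0,0],[30,115,-150,0,0,0,0],[40,150,-150,0,0,0,0],[50,185,-150,0,0,0,0]])

```text
time: 18.48
tcp_pos: [0.4986, 0.1555, 0.2499]
ee_rot: [3.142, 0.001, 0.133]
contact_force: [1.3, 0.6, -3.8]
gripper_width: 0.246
grasp_force: 60.0
```

play_rows(motion=[[10,35,0,0,0,0,0],[11,70,0,0,0,0,0],[11,105,0,0,0,0,0],[11,140,0,0,0,0,0],[11,170,0,0,0,0,0],[11,182,0,0,0,0,0],[11,182,0,0,0,0,0],[11,182,0,0,0,0,0]])

```text
time: 19.15
tcp_pos: [0.5328, -0.0219, 0.249]
ee_rot: [-3.14, 0.003, 0.131]
contact_force: [0.3, 0.3, -2.6]
gripper_width: 0.247
grasp_force: 60.0
```

```bash
python3 - <<'E'
from h import *
s=pose()[0];print(s['tcp_pos'],s['ee_rot'],s['qpos'],s['contact_force'],s['wrist_torque'])
print(go([.5356,-.0207,.20],[np.pi,0,.133]))
p=wrist()
for t in('mallet','mallet_grip','striker_top'):
    for d in landmark_of(t,p): print('w',t,round(d['score'],2),np.round(d['location'],3))
p=grab_frame('side');cv2.imwrite('pics/s8.png',cv2.resize(p['frame'][90:290,130:390],None,fx=3,fy=3)[:,:,::-1])
for t in('mallet','mallet_grip','mallet_head'):
    for d in landmark_of(t,p): print('s',t,round(d['score'],2),np.round(d['location'],3))
E
```

```text
[ 0.53275936 -0.02189298  0.24902196] [-3.13996383e+00  2.61979025e-03  1.31100920e-01] [-1.89463791e-01 -3.86749805e-03  1.75165569e+00  7.31385822e-04
  1.39680409e+00  1.25010605e+00] [ 0.29043238  0.25754788 -2.62126898] [-0.00806203  0.18664256 -0.02545646]
(array([ 3.1, -0.7, 49. ]), array([-0.002,  0.003, -0.002]))
w mallet 0.96 [ 0.603 -0.012  0.206]
w mallet_grip 0.78 [ 0.525 -0.019  0.247]
s mallet 0.81 [0.5   0.481 0.   ]
s mallet 0.67 [0.191 0.292 0.002]
s mallet 0.66 [ 0.521 -0.115  0.104]
s mallet 0.59 [ 0.605 -0.012  0.208]
s mallet 0.28 [ 0.598 -0.013  0.249]
s mallet_grip 0.8 [0.206 0.369 0.041]
s mallet_grip 0.79 [0.423 0.551 0.052]
s mallet_grip 0.74 [ 0.518 -0.107  0.107]
s mallet_grip 0.62 [ 0.525 -0.021  0.248]
s mallet_head 0.65 [0.496 0.481 0.052]
s mallet_head 0.63 [ 0.6   -0.012  0.246]
s mallet_head 0.61 [0.194 0.292 0.038]
```

View pics/s8.png

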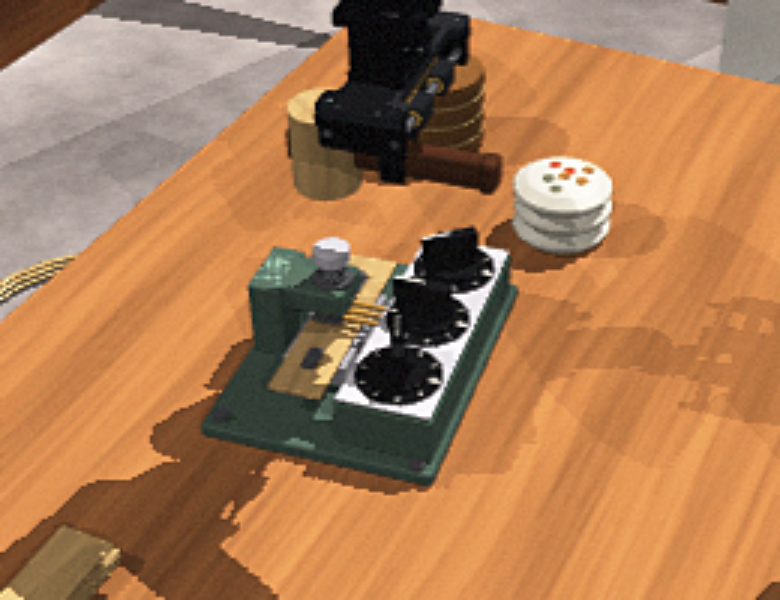

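The head hangs right above the cap: the networks put the face centre at (0.604,-0.012,0.207), and the cap is at (0.604,-0.012,0.135). Strike.

play_rows(motion=[[0,0,7,0,0,0,0],[0,0,48.5,0,0,0,0],[0,0,90,0,0,0,0],[0,0,92,0,0,0,0]])

```text
time: 19.88
tcp_pos: [0.5305, -0.0214, 0.1529]
ee_rot: [-3.14, 0.006, 0.133]
contact_force: [-2.7, -0.7, 3.0]
gripper_width: 0.245
grasp_force: 60.0
```

```bash
python3 - <<'E'
from h import *
s=pose()[0];print(s['tcp_pos'],s['ee_rot'],s['contact_force'],s['wrist_torque'],s['qvel'].round(2),s['gripper_width'])
E
```

```text
[ 0.53049788 -0.02142344  0.15292045] [-3.13974992  0.00640514  0.13272087] [-2.73853147 -0.72397474  2.95121588] [-0.12372943  0.11567188 -0.02113994] [ 0.   -0.02 -0.06  0.01  0.09 -0.  ] 0.24471708594025718
```

```bash
python3 - <<'E'
from h import *
s=pose()[0];print(s['contact_force'],s['wrist_torque'])
for c in('side','wrist'):
    p=wrist() if c=='wrist' else grab_frame(c)
    for t in('mallet','mallet_head','mallet_grip','striker_top'):
        for d in landmark_of(t,p):
            if np.linalg.norm(d['location'][:2]-[.57,-.015])<.06:print(c,t,round(d['score'],2),np.round(d['location'],3))
s=pose()[0];print(s['tcp_pos'],s['contact_force'],s['wrist_torque'])
E
```

```text
[-2.73853147 -0.72397474  2.95121588] [-0.12372943  0.11567188 -0.02113994]Traceback (most recent call last):
  File "<stdin>", line 7, in <module>
TypeError: unsupported operand type(s) for -: 'list' and 'list'
```

```bash
python3 - <<'E'
from h import *
for c in('side','wrist'):
    p=wrist() if c=='wrist' else grab_frame(c)
    for t in('mallet','mallet_head','mallet_grip','striker_top'):
        for d in landmark_of(t,p):
            if np.linalg.norm(np.array(d['location'])[:2]-[.57,-.015])<.06:print(c,t,round(d['score'],2),np.round(d['location'],3))
s=pose()[0];print(s['tcp_pos'],s['contact_force'],s['wrist_torque'])
E
```

```text
side mallet 0.59 [ 0.608 -0.011  0.129]
side mallet_head 0.91 [ 0.596 -0.011  0.171]
side mallet_grip 0.82 [ 0.525 -0.021  0.154]
side mallet_grip 0.42 [ 0.61  -0.011  0.13 ]
side striker_top 0.63 [ 0.606 -0.009  0.13 ]
side striker_top 0.59 [ 0.6   -0.01   0.172]
wrist mallet 0.85 [ 0.608 -0.011  0.135]
wrist mallet_grip 0.72 [ 0.526 -0.018  0.159]
[ 0.53394039 -0.02187714  0.15937134] [-3.28018153  0.64606123  2.35775609] [0.10754958 0.48397001 0.05828429]
```

The mallet pivoted in the grip and its head is tipped up roughly 0.23 rad, so I can't be sure the cap reached its stop. I'll lift, measure the tilt, set the mallet down, regrip nearer the head and strike again.

play_rows(motion=[[0,0,-35,0,0,0,0],[0,0,-70,0,0,0,0],[0,0,-100,0,0,0,0],[-11,-35,-100,0,0,0,0],[-11,-70,-100,0,0,0,0],[-11,-105,-100,0,0,0,0],[-11,-140,-100,0,0,0,0],[-11,-175,-100,0,0,0,0]])

```text
time: 21.15
tcp_pos: [0.4993, 0.1516, 0.2584]
ee_rot: [-3.141, -0.001, 0.132]
contact_force: [0.7, 0.5, -2.4]
gripper_width: 0.244
grasp_force: 60.0
```

```bash
cat >> h.py <<'E'
def held():
    for c in('side','wrist','top'):
        s,T=pose();p=wrist() if c=='wrist' else grab_frame(c);g={}
        for t in('mallet','mallet_head','mallet_grip'):
            for d in landmark_of(t,p):
                X=np.array(d['location'])
                if np.linalg.norm(X-T[:3,3])<.13 and t not in g:g[t]=X;print(c,t,round(d['score'],2),X.round(3),'tool',((X-T[:3,3])@T[:3,:3]).round(4))
    s,T=pose();print(s['time'],s['tcp_pos'],s['ee_rot'],s['contact_force'],s['wrist_torque'],s['gripper_width'])
E
python3 -c "from h import *;held()"
```

```text
side mallet 0.67 [0.577 0.164 0.228] tool [ 0.0783 -0.0023  0.0304]
side mallet_head 0.62 [0.564 0.16  0.267] tool [ 0.0654  0.0001 -0.0089]
side mallet_grip 0.88 [0.493 0.15  0.256] tool [-0.0069  0.0012  0.0028]
wrist mallet 0.73 [0.574 0.16  0.231] tool [0.0755 0.0008 0.0275]
wrist mallet_grip 0.62 [0.49  0.156 0.256] tool [-0.0083 -0.0059  0.0019]
top mallet_grip 0.58 [0.495 0.148 0.256] tool [-0.0048 -0.0001  0.002 ]
21.75 [0.49962424 0.14927616 0.25863779] [ 3.14156153e+00 -8.21189539e-05  1.31224033e-01] [-0.80408841  0.48021829 -2.20392001] [-0.05884929  0.15385646 -0.0122521 ] 0.24654490281222663
```

play_rows(motion=[[-8,-32,0,0,-0.05,0,0],[-16,-64,15,0,-0.1,0,0],[-24,-96,40,0,-0.15,0,0],[-33,-128,70,0,-0.2,0,0],[-41,-160,100,0,-0.2,0,0],[-49,-185,130,0,-0.2,0,0],[-49,-193,150,0,-0.2,0,0],[-49,-193,159,0,-0.2,0,0]])

```text
time: 22.42
tcp_pos: [0.4222, 0.3357, 0.0955]
ee_rot: [3.14, 0.206, 0.135]
contact_force: [-1.0, -0.9, -2.8]
gripper_width: 0.251
grasp_force: 60.0
```

play_rows(motion=[[0,0,0,0,0,0,0],[0,0,0,0,0,0,0],[0,0,0,0,0,0,0]])

```text
time: 22.67
tcp_pos: [0.4271, 0.3346, 0.1015]
ee_rot: [-3.141, 0.197, 0.132]
contact_force: [0.2, -0.4, -2.5]
gripper_width: 0.248
grasp_force: 60.0
```

```bash
python3 -c "
from h import *;held();s,T=pose();print(T[:3,:3].T@[0,0,-1])"
```

```text
side mallet 0.78 [0.496 0.345 0.059] tool [ 0.0768 -0.0011  0.0283]
side mallet_head 0.81 [0.493 0.344 0.103] tool [ 0.0647 -0.0004 -0.0145]
side mallet_grip 0.86 [0.422 0.33  0.102] tool [-0.0055  0.0038  0.0001]
wrist mallet 0.8 [0.496 0.344 0.061] tool [0.0762 0.0005 0.0259]
wrist mallet_grip 0.88 [0.419 0.337 0.102] tool [-0.0071 -0.0028  0.0012]
top mallet_head 0.46 [0.491 0.34  0.099] tool [ 0.0641  0.0035 -0.0122]
23.2667 [0.42521148 0.33490879 0.09963102] [3.14154287 0.20004016 0.13279331] [-0.41337185 -0.12374318 -3.54655044] [ 0.0206241  -0.05517733  0.02910833] 0.2473359824277176
[ 1.98708695e-01 -4.87884619e-05  9.80058596e-01]
```

play_rows(motion=[[4,0,20,0,0,0,0],[8,0,39,0,0,0,0],[10,0,50,0,0,0,0],[11,0,55,0,0,0,0],[12,0,59,0,0,0,0],[12,0,59,0,0,0,0]])

```text
time: 23.77
tcp_pos: [0.4247, 0.3348, 0.0405]
ee_rot: [3.141, 0.202, 0.133]
contact_force: [-1.8, -0.2, -0.7]
gripper_width: 0.247
grasp_force: 60.0
```

play_rows(motion=[[0,0,0,0,0,0,0.2],[0,0,0,0,0,0,0.28],[0,0,0,0,0,0,0.4],[0,0,0,0,0,0,0.55],[0,0,0,0,0,0,0.6],[0,0,0,0,0,0,0.6]])

```text
time: 24.27
tcp_pos: [0.4255, 0.3351, 0.0397]
ee_rot: [-3.141, 0.199, 0.133]
contact_force: [0.2, 0.3, -1.4]
gripper_width: 0.493
grasp_force: 0.0
```

```bash
python3 -c "
from h import *;held();print(go([.4485,.336,.0425],[np.pi,0,.133]))"
```

```text
side mallet 0.81 [ 0.497  0.346 -0.001] tool [ 0.0787 -0.0013  0.0258]
side mallet_head 0.79 [0.492 0.346 0.036] tool [ 0.0667 -0.0015 -0.01  ]
side mallet_grip 0.63 [0.419 0.33  0.038] tool [-0.0071  0.0038  0.0026]
wrist mallet 0.75 [ 0.495  0.344 -0.001] tool [0.0768 0.0003 0.0258]
wrist mallet_grip 0.78 [0.418 0.337 0.041] tool [-0.0075 -0.0035 -0.0005]
top mallet 0.57 [ 0.494  0.343 -0.   ] tool [0.0759 0.0008 0.0252]
top mallet_head 0.55 [0.493 0.342 0.041] tool [ 0.0668  0.0016 -0.0151]
24.8667 [0.42526836 0.33492789 0.03941196] [-3.14158354  0.20003959  0.13278462] [-0.0695673  -0.93621335 -0.25873937] [ 0.00874238 -0.07846543 -0.03574354] 0.6023941854857267
(array([22.1,  2. , -7.6]), array([-0. ,  0.2, -0. ]))
```

play_rows(motion=[[0,1,-4,0,0.1,0,0.6],[0,1,-4,0,0.2,0,0.6],[10,1,-6,0,0.2,0,0.6],[20,1,-7.6,0,0.2,0,0.6],[20,1,-7.6,0,0.2,0,0.6],[20,1,-7.6,0,0.2,0,0.6]])

```text
time: 25.37
tcp_pos: [0.4486, 0.3374, 0.0439]
ee_rot: [-3.141, -0.001, 0.132]
contact_force: [-0.2, -0.7, -0.1]
gripper_width: 0.599
grasp_force: 0.0
```

play_rows(motion=[[0,0,0,0,0,0,0],[0,0,0,0,0,0,0],[0,0,0,0,0,0,0],[0,0,0,0,0,0,0],[0,0,0,0,0,0,0],[0,0,0,0,0,0,0],[0,0,-10,0,0,0,0],[0,0,-30,0,0,0,0]])

```text
time: 26.03
tcp_pos: [0.4436, 0.3352, 0.0704]
ee_rot: [3.139, 0.007, 0.133]
contact_force: [0.1, 0.1, -3.0]
gripper_width: 0.247
grasp_force: 59.9
```

```bash
python3 -c "
from h import *;held()"
```

```text
side mallet 0.59 [0.494 0.343 0.028] tool [ 0.0517 -0.0011  0.0421]
side mallet_head 0.74 [0.492 0.342 0.064] tool [ 0.0485 -0.0001  0.0057]
side mallet_grip 0.56 [0.417 0.33  0.066] tool [-0.027   0.0015  0.0049]
wrist mallet 0.9 [0.494 0.339 0.03 ] tool [0.0475 0.0041 0.044 ]
wrist mallet_grip 0.88 [0.42  0.337 0.072] tool [-0.0265 -0.0037  0.0016]
top mallet 0.74 [0.495 0.341 0.028] tool [0.0496 0.0017 0.0439]
top mallet_head 0.56 [0.489 0.339 0.068] tool [0.0436 0.0029 0.004 ]
26.6333 [0.44600985 0.33652969 0.07234426] [3.14121821e+00 9.12848624e-04 1.32746121e-01] [-0.65698329 -0.65070794 -3.40272346] [-0.01765672  0.10328214  0.03869595] 0.24977479923431298
```

play_rows(motion=[[0,0,-30,0,0,0,0],[0,10,-65,0,0,0,0],[5,30,-100,0,0,0,0],[10,55,-132,0,0,0,0],[20,85,-160,0,0,0,0],[30,120,-175,0,0,0,0],[40,156,-183,0,0,0,0],[50,192,-183,0,0,0,0]])

```text
time: 27.3
tcp_pos: [0.5231, 0.1519, 0.2592]
ee_rot: [-3.142, -0.006, 0.134]
contact_force: [0.7, 0.5, -2.2]
gripper_width: 0.245
grasp_force: 59.9
```

play_rows(motion=[[7,35,0,0,0,0,0],[13,70,0,0,0,0,0],[13,105,0,0,0,0,0],[13,140,0,0,0,0,0],[13,165,0,0,0,0,0],[13,174,0,0,0,0,0],[13,174,0,0,0,0,0],[13,174,0,0,0,0,0]])

```text
time: 27.97
tcp_pos: [0.557, -0.0174, 0.2556]
ee_rot: [-3.141, 0.001, 0.132]
contact_force: [0.3, 0.6, -3.0]
gripper_width: 0.251
grasp_force: 59.9
```

```bash
python3 -c "
from h import *;held()"
```

```text
side mallet 0.83 [ 0.608 -0.012  0.21 ] tool [0.0512 0.0016 0.0451]
side mallet_head 0.89 [ 0.604 -0.012  0.25 ] tool [0.0474 0.0007 0.0059]
side mallet_grip 0.72 [ 0.528 -0.024  0.253] tool [-0.0295  0.0027  0.0029]
wrist mallet 0.97 [ 0.608 -0.01   0.211] tool [0.0515 0.0005 0.0447]
wrist mallet_grip 0.71 [ 0.528 -0.018  0.253] tool [-0.0295 -0.0023  0.0025]
top mallet_grip 0.95 [ 0.533 -0.021  0.252] tool [-0.0244  0.0009  0.0039]
28.5667 [ 0.55723323 -0.01748798  0.25590657] [-3.14158049e+00 -2.59895685e-07  1.33111872e-01] [ 0.2851592  -0.50105446 -2.3959878 ] [0.02350571 0.11537384 0.04435088] 0.24558293858956326
```

play_rows(motion=[[4,0,12.5,0,0,0,0],[4,0,54,0,0,0,0],[4,0,95.5,0,0,0,0],[4,0,97,0,0,0,0]])

```text
time: 28.9
tcp_pos: [0.5605, -0.0179, 0.1555]
ee_rot: [3.141, 0.002, 0.132]
contact_force: [-5.8, -2.4, 7.3]
gripper_width: 0.246
grasp_force: 60.6
```

```bash
python3 -c "
from h import *;held()"
```

```text
side mallet 0.92 [ 0.613 -0.012  0.126] tool [0.0532 0.0014 0.0292]
side mallet_head 0.74 [ 0.605 -0.011  0.166] tool [ 0.0454 -0.0011 -0.0105]
side mallet_grip 0.67 [ 0.534 -0.022  0.153] tool [-0.0274  0.0009  0.0023]
wrist mallet 0.69 [ 0.615 -0.013  0.13 ] tool [0.0546 0.002  0.0278]
wrist mallet_grip 0.85 [ 0.53  -0.019  0.158] tool [-0.0305 -0.0027  0.0007]
top mallet_grip 0.71 [ 0.531 -0.02   0.155] tool [-0.0298 -0.0016  0.0032]
29.5 [ 0.56038964 -0.01778356  0.15851898] [3.14095358e+00 2.46454015e-03 1.32545540e-01] [-5.74345472 -1.92781872  2.79703178] [-0.36944932  0.99270684 -0.00632502] 0.2431560035025249
```

The second blow ended with about 10 N on the cap, more than the 8 N needed to hold it down, so it reached its stop. Now I'll lift away, level the mallet and put it back.

play_rows(motion=[[0,0,-35,0,0,0,0],[0,0,-70,0,0,0,0],[0,0,-95,0,0,0,0],[-11,-35,-95,0,0,0,0],[-11,-70,-95,0,0,0,0],[-11,-105,-95,0,0,0,0],[-11,-140,-95,0,0,0,0],[-11,-175,-95,0,0,0,0]])

```text
time: 30.17
tcp_pos: [0.5267, 0.1562, 0.253]
ee_rot: [-3.141, 0.0, 0.132]
contact_force: [0.1, -0.1, -2.2]
gripper_width: 0.248
grasp_force: 60.5
```

```bash
python3 -c "
from h import *;held();print(go([.446,.337,.12]))
p=grab_frame('side')
for d in landmark_of('striker_top',p):print(d['score'],np.round(d['location'],3))"
```

```text
side mallet 0.87 [0.58  0.164 0.223] tool [ 0.0541 -0.0001  0.0303]
side mallet_head 0.76 [0.568 0.162 0.265] tool [ 0.0422 -0.0001 -0.0118]
side mallet_grip 0.92 [0.498 0.15  0.248] tool [-0.0297  0.0026  0.0048]
wrist mallet 0.84 [0.579 0.16  0.225] tool [0.052  0.0028 0.028 ]
wrist mallet_grip 0.75 [0.494 0.155 0.25 ] tool [-0.0322 -0.0034  0.0026]
top mallet_grip 0.75 [0.501 0.151 0.249] tool [-0.0269 -0.001   0.0046]
30.7667 [0.52735886 0.15401208 0.25386633] [ 3.14155957e+00 -1.43249834e-05  1.31357363e-01] [ 0.77685666 -0.46190017 -2.93253175] [-0.02017849  0.07235814 -0.02736127] 0.24496193981691505
(array([ -56.7, -192.1,  133.9]), array([0., 0., 0.]))
0.48 [ 0.603 -0.011  0.136]
```

play_rows(motion=[[-8,-32,0,0,-0.06,0,0],[-16,-64,10,0,-0.12,0,0],[-24,-96,30,0,-0.18,0,0],[-33,-128,60,0,-0.24,0,0],[-41,-160,90,0,-0.24,0,0],[-50,-185,115,0,-0.24,0,0],[-57,-192,134,0,-0.24,0,0],[-57,-192,134,0,-0.24,0,0]])

```text
time: 31.53
tcp_pos: [0.4403, 0.338, 0.1145]
ee_rot: [3.139, 0.249, 0.135]
contact_force: [-0.3, -0.6, -3.3]
gripper_width: 0.243
grasp_force: 60.5
```

play_rows(motion=[[0,0,0,0,0,0,0],[0,0,0,0,0,0,0],[0,0,0,0,0,0,0]])

```text
time: 31.78
tcp_pos: [0.4474, 0.3374, 0.1221]
ee_rot: [-3.141, 0.236, 0.132]
contact_force: [0.3, 0.6, -2.8]
gripper_width: 0.248
grasp_force: 60.5
```

```bash
python3 -c "
from h import *;held();s,T=pose();print(T[:3,:3].T@[0,0,-1])"
```

```text
side mallet 0.94 [0.492 0.345 0.08 ] tool [ 0.0541 -0.0017  0.0298]
side mallet_grip 0.94 [0.42  0.332 0.128] tool [-0.0285  0.0018  0.0003]
wrist mallet 0.8 [0.49  0.342 0.083] tool [0.0509 0.001  0.0266]
wrist mallet_grip 0.67 [0.416 0.336 0.126] tool [-0.0305 -0.0029  0.0024]
top mallet 0.47 [0.49  0.343 0.078] tool [0.0537 0.0002 0.0301]
top mallet_head 0.49 [0.49  0.34  0.122] tool [ 0.0424  0.0029 -0.0117]
32.3833 [0.44514324 0.33758955 0.11984792] [3.14156799 0.24013941 0.13288949] [ 0.39791703  0.98943474 -2.33058834] [-0.01344618 -0.18524665 -0.00593808] 0.2489947631742077
[ 2.37838043e-01 -2.39571103e-05  9.71304826e-01]
```

play_rows(motion=[[7,0,30,0,0,0,0],[14,0,56,0,0,0,0],[17,0,68,0,0,0,0],[18,0,73,0,0,0,0],[18.5,0,76,0,0,0,0],[19,0,78,0,0,0,0],[19,0,78,0,0,0,0]])

```text
time: 32.97
tcp_pos: [0.4458, 0.3381, 0.0411]
ee_rot: [-3.141, 0.239, 0.133]
contact_force: [-1.2, -0.8, -0.2]
gripper_width: 0.247
grasp_force: 60.9
```

```bash
python3 -c "
from h import *;held()"
```

```text
side mallet 0.58 [0.49  0.342 0.002] tool [0.0529 0.0017 0.0279]
side mallet_grip 0.59 [0.419 0.332 0.047] tool [-0.0277  0.002   0.0005]
wrist mallet 0.89 [ 0.491  0.342 -0.001] tool [0.0532 0.0024 0.0305]
wrist mallet_grip 0.62 [0.418 0.338 0.046] tool [-0.0289 -0.0036  0.0013]
top mallet 0.39 [0.491 0.346 0.001] tool [ 0.0533 -0.0021  0.0281]
top mallet_head 0.63 [0.489 0.34  0.041] tool [ 0.0412  0.0043 -0.0105]
33.5667 [0.44605203 0.33806314 0.04043244] [-3.1407594   0.23789408  0.13294989] [0.2166805  0.78306301 4.87527921] [ 0.25635818 -0.44977613  0.02841778] 0.2457766620001938
```

play_rows(motion=[[0,0,0,0,0,0,0.26],[0,0,0,0,0,0,0.35],[0,0,0,0,0,0,0.5],[0,0,0,0,0,0,0.6],[0,0,0,0,0,0,0.6],[-7,0,-28,0,0,0,0.6],[-16,0,-65,0,0,0,0.6],[-26,0,-100,0,0,0,0.6]])

```text
time: 34.23
tcp_pos: [0.4429, 0.3368, 0.143]
ee_rot: [3.14, 0.243, 0.132]
contact_force: [0.7, -0.0, 0.7]
gripper_width: 0.585
grasp_force: 0.0
```

play_rows(motion=[[-30,0,-30,0,0.1,0,0.6],[-60,0,-60,0,0.24,0,0.6],[-90,0,-80,0,0.24,0,0.6],[-90,0,-80,0,0.24,0,0.6],[-90,0,-80,0,0.24,0,0.6]])

```text
time: 34.65
tcp_pos: [0.3758, 0.3293, 0.2456]
ee_rot: [-3.139, -0.007, 0.135]
contact_force: [-0.4, 0.4, -0.3]
gripper_width: 0.601
grasp_force: 0.0
```

```bash
python3 - <<'E'
from h import *
print(pose()[0]['tcp_pos'])
q=dict(np.load('w6.npz'))
for c in('side','wrist','top'):
    p=wrist() if c=='wrist' else grab_frame(c)
    for t in('mallet','mallet_head','mallet_grip','striker_top','cakes','bundle','slats'):
        for d in landmark_of(t,p): print(c,t,round(d['score'],2),np.round(d['location'],3))
    if c=='top':
        # dial check: white pointer pixels changed vs. the first top picture?
        pass
E
```

```text
[0.37579794 0.32925567 0.24555191]
side mallet 0.96 [0.192 0.294 0.002]
side mallet 0.87 [ 0.496  0.478 -0.002]
side mallet 0.84 [ 0.494  0.344 -0.001]
side mallet_head 0.89 [0.194 0.29  0.039]
side mallet_head 0.79 [0.497 0.484 0.051]
side mallet_head 0.73 [0.486 0.343 0.038]
side mallet_grip 0.78 [0.42  0.552 0.05 ]
side mallet_grip 0.78 [0.205 0.37  0.038]
side mallet_grip 0.66 [0.417 0.336 0.04 ]
side cakes 0.83 [ 0.486 -0.313 -0.002]
side bundle 0.49 [ 0.697 -0.421  0.   ]
side slats 0.88 [ 0.663  0.414 -0.   ]
wrist mallet 0.81 [ 0.194  0.296 -0.002]
wrist mallet 0.71 [ 0.491  0.344 -0.002]
wrist mallet 0.7 [0.498 0.483 0.002]
wrist mallet_grip 0.88 [0.415 0.34  0.043]
wrist mallet_grip 0.74 [0.42  0.547 0.052]
wrist mallet_grip 0.65 [0.212 0.369 0.042]
wrist slats 0.44 [ 0.492  0.343 -0.001]
top mallet 0.96 [ 0.497  0.483 -0.001]
top mallet 0.67 [ 0.493  0.343 -0.004]
top mallet 0.65 [0.192 0.298 0.002]
top mallet_head 0.96 [0.497 0.485 0.055]
top mallet_head 0.87 [0.19  0.296 0.04 ]
top mallet_head 0.62 [0.489 0.342 0.045]
top mallet_grip 0.93 [0.421 0.334 0.04 ]
top striker_top 0.43 [ 0.604 -0.01   0.138]
top cakes 0.83 [ 0.487 -0.314  0.002]
top bundle 0.57 [ 0.701 -0.424  0.002]
top slats 0.89 [ 0.661  0.41  -0.002]
```

```bash
python3 -c "
from h import *
print(order.hand_in())"
```

```text
the job is handed in; nothing more can be done
None
```

The job is handed in: the dials read 7-5-4 before the blows and nothing touched them afterwards; the cap was struck twice (the first blow tipped the mallet in the grip) and sprang back; the mallet stands on its face; the cakes, bundle and slats did not move. That the cap reached its stop is inferred from about 10 N on it at the end of the second blow, not seen directly.

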